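Close a dosing pump head and hold its priming key home

TASK

On the detergent dosing unit that lies on its back on the table, first swing the clear cover of the open pump head fully shut. Then take the priming key (the one with the flat wing grip) from the tool block, put it down through the hole in that cover, turned so that its splines mesh with the slots of the rotor hub, slide it fully home in the hub and press it all the way down against the hub's spring. Finish while still gripping the key and holding it pressed down, cover shut, and leave everything else where it stands.

Things in the scene. Friction and masses are not known exactly. Their poses are not given: they have to be found in the camera images.
- unit: Detergent dosing unit lying on its back, fixed: white and grey box 210 (x) x 300 (y) x 90 mm (z), origin at the centre of its underside. Two black pump heads, 130 mm square, stand side by side along y on its top face, 146 mm between centres. With the covers shut nothing on it is higher than 138 mm above the table.
- pump: The open pump head, left or right, to be closed and primed. Fixed. Origin on the rotor axis at the head's underside, 90 mm above the table; its x axis points from the cover's hinge (robot side) to where the cover's free edge will lie.
- pump2: The other pump head, whose cover is already shut; not to be used. Origin as for the open head.
- cover (a joint): Angle of the open head's clear cover in rad: 0 shut (stop), grows as it swings up, at most 1.5; starts at 0.8 to 1.2. Stiff hinge, 0.16 N m: it stays where it is left and must be pushed down all the way. Plate 130 x 130 x 5 mm with a 44 mm round hole at its centre, over the rotor axis; shut, its upper face is 131 mm above the table.
- cover_hinge (a point): Middle of the cover's hinge side, on its outer face (upper when shut). The hinge line is along the head's y, 5 mm from here towards the inner face, at 65 mm from the rotor axis, on the robot's side.
- cover_edge (a point): Middle of the cover's free edge, on its outer face, 130 mm from cover_hinge. Its x axis points out of the edge, z out of the outer face, y along the hinge. A finger lip 45 mm wide and 10 mm thick reaches 15 mm beyond the edge and stands 3 mm proud of the outer face.
- hub (a joint): How far the rotor hub is pressed down, in m: 0 up, 0.006 fully down on its stop. Its spring takes 4 N to start and 10 N at the bottom and lifts it again when let go. Pressed, it takes the motor gear out of mesh.
- hub_mouth (a point): Centre of the aluminium hub's socket mouth, on the rotor axis, 120 mm above the table with the hub up. Socket 16 mm deep with four slots 7.4 mm wide, reaching 13.2 mm from the axis, along this point's +-x and +-y (level axes); the four teeth between start 8.8 mm from the axis. The rotor's four white rollers lie in line with the slots. The rotor stands at any angle; the key cannot turn it.
- key: Priming key, 110 g, upright in the tool block. Origin at the centre of its tip, z up. 87 mm tall: splined steel end (0-27 mm above the tip), stem 18 mm thick (27-55 mm), black wing grip 60 mm long (key x) x 16 mm thick (key y) x 32 mm high (55-87 mm), with a 24 mm collar just under it.
- key_tip (a point): Centre of the key's tip, 30 mm above the table while in the block. The splined end has four ribs 5 mm thick, reaching 12 mm from the axis, along key +-x and +-y (in line with and across the wing), on a 14 mm core; the lowest 4 mm are a lead, 3.4 mm thick and 10.5 mm from the axis. It meshes in any quarter turn.
- block: Tool block, fixed, left or right of the dosing unit: grey, 135 (x) x 55 (y) x 60 mm (z), origin at the centre of its underside, with two round holes 28 mm wide and 30 mm deep, 40 mm either side of its middle along x. The key stands loosely in one, a stubby screwdriver in the other.
- driver: Stubby screwdriver with a round black handle, 30 mm thick, 90 mm long, upright in the other hole of the tool block (top 120 mm above the table), origin at its lower end. Bystander.
- tray: Bystander: grey parts tray 150 x 110 x 35 mm with spare rollers, on the other side of the unit from the tool block. Origin under its centre.
- spare: Bystander: spare rotor disc with four rollers, 92 mm in diameter and 22 mm high, lying between the robot and the unit. Origin under its centre.
- scoop: Bystander: clear measuring cup 72 mm wide and 60 mm high between the robot and the unit. Origin under its centre.
- wrench: Bystander: wrench 170 mm long lying beyond the unit.
- mug: Bystander: white mug, 80 mm wide, 90 mm high, beyond the unit. Origin under its centre.
- stainjar: Bystander: white jar, 72 mm wide, 110 mm high, beyond the unit. Origin under its centre.
- brush: Bystander: flat brush with a wooden handle, 200 mm long, lying beyond the unit.

How it is judged:
On the way, in this order (a step that is already met when the one before it is completed fails the run):
1. the cover is shut (value of joint cover below 0.04 rad), for 0.2 s.
2. with the cover shut, the key's splines are meshed and fully home in the hub (value of joint cover below 0.04 rad and z of key_tip in the frame of hub_mouth below -0.0125 m and horizontal distance between key_tip and hub_mouth below 0.003 m and angle between the z axis of key and the z axis of hub_mouth, either way round below 0.07 rad), for 0.2 s.
At the end, for the whole second after the job is handed in: Cover shut (within 0.04 rad); the key's tip at least 12.5 mm deep in the 16 mm socket, within 3 mm of its axis and 0.07 rad of upright; the hub pressed down at least 4.2 of its 6 mm; the fingers still hold the key (more than 3 N); every bystander within 30 mm of its start (all of step 2 and value of joint hub above 0.0042 m and contact force between the fingers and key above 3 N and distance of each of driver, tray, spare, wrench, mug, stainjar, brush, scoop from where it was at the start of the episode below 0.03 m); the arm keeps its last pose, push and grip.
It fails at once if a bystander is moved by more than 30 mm (distance of any of driver, tray, spare, wrench, mug, stainjar, brush, scoop from where it was at the start of the episode above 0.03 m).
It also fails if it takes over 61 s, if anything falls off the work surface, if the arm or the gripper's body presses on something with over 40 N, if the wrist force passes 120 N, or if a joint passes its speed limit or range.

ROBOT

A 7-joint arm with a two-finger parallel gripper is mounted at the origin on the work surface. World frame = base frame: x ahead of the robot, y to its left, z up, the work surface at z = 0. Lengths are in m, angles in rad, forces in N, time in s.
With the tool pointing down it reaches from about 0.4 to 0.85 m from the base axis. Payload 4.5 kg.
Tool frame: the origin (TCP) lies at the very end of the fingers, on their centre line; the grasp point (between the pads) lies 19 mm behind it (r.grip_depth is the z of the grasp point in the tool frame, in m); z points along the fingers, y is the line along which they close (so a half turn about z gives the same grasp; the last joint's range is limited). The gripper opens to 88 mm and grips with 3 to 60 N. Pads are 18 mm wide; open, the fingers measure 123 mm over their backs; the gripper's body (75 mm by 187 mm) begins 45 mm behind the grasp point.
Start: joints at [1.277, 0.689, -0.195, 1.565, 0.157, 0.902, -0.215], TCP at [0.201, -0.592, 0.201] pointing down, gripper open.
Joint ranges: [-3.01, 3.01], [-0.46, 2.08], [-1.47, 1.51], [0.13, 2.56], [-1, 4.14], [0.04, 2.09], [-2.66, 2.66]. Speed limits (rad/s): [2.57, 2.57, 3.14, 3.14, 3.14, 3.14, 3.14].

INTERFACE

Orientations are given as a unit quaternion [x, y, z, w].
In Python, from plant import r gives the robot as it stands.
- The arm moves only by the shell command python3 steer.py 'ROWS' [FORCE]. ROWS is a JSON list of rows, 1 to 10 of them, each of 7 numbers: the opening from 0.0 (shut) to 1.0 (fully open), then dx, dy, dz in m, then a rotation vector rx, ry, rz in rad; each row is the pose to reach, as a shift and turn from the pose commanded when the command began, along the tool's axes at that moment; what a row does not reach only later rows make up. A row lasts 1/10 s, in which the tool goes at most 0.05 m and 0.15 rad, less where a joint would pass 70% of its speed; a pose out of reach is approached as far as the arm can. The fingers move at their own pace and stop on an object; FORCE is the grip in N (left out, the last holds). Time passes only in rows, so rows that do not move let the fingers close. It prints the time, the measured TCP pose, the force, the opening and the grip force at its end.
- r.get_state(): the state, without advancing time (a new reading comes with each control period).
- r.snapshot(name): name is "scene" or "top" or "wrist"; returns the picture (480x640x3 uint8, red, green, blue); there is no depth.
- r.camera_params(name): a dict with "fx", "fy", "cx", "cy" (pixels), "k1" (the pictures are not rectified: a ray, as slopes to the right and down, at radius r is drawn at 1 + k1 r^2 times it, then the intrinsics apply), "rvec" (rotation vector, rad) and "tvec" (3), from world to camera coordinates, as OpenCV has them. Camera axes: x right, y down, z forward; pixel columns grow to the right and rows downward; lengths in m; the calibration is good to about 2 mm. A picture is of the moment at which its call begins: read the wrist's pose just before it. camera_params takes no time and is no camera call; for the wrist camera it gives the pose at the moment of the call.
- r.finish_job(): hands the job in; it is judged then, once.
The state is a dict: "clock": time; "q": joint angles; "qd": joint speeds; "joint_torque": joint torques, N m; "tool_pos": TCP position; "eef_rot": TCP orientation; "contact_force": force on the tool from outside, world axes, zero at the start; "moment": the same for the moment, N m; "opening": opening from 0.0 (shut) to 1.0 (fully open); "finger_force": force on a finger pad.
Only numpy, scipy, OpenCV 4.12 (cv2) and the standard library are available. Lean on these libraries where they do the work, as an engineer would, in place of code of your own. Each camera call takes 0.05 s, during which the arm holds its last target. There are 200 camera calls.

## Working session

There is one attempt and no reset: what is moved stays moved. The work goes in short steps, Python scripts to look and compute and a shell command to move; the robot and the scene stay as the last step left them, time stands still between calls to the robot, and variables do not carry over. Pictures are saved under pics/ and viewed, at most 10 in all, crops included, and the job is handed in when it is done.

```bash
ls; mkdir -p pics
python3 - <<'E'
from plant import r
import cv2,numpy as np
for n in ["scene","top"]:
    im=r.snapshot(n); cv2.imwrite(f"pics/{n}0.png",im[:,:,::-1]); print(n,r.camera_params(n))
print(r.get_state(), r.grip_depth)
E
```

```text
pics
plant.py
steer.py
scene {'fx': 519.9515771722002, 'fy': 519.9515771722002, 'cx': 332.83872792391463, 'cy': 242.15852290685305, 'k1': -0.11720091599144188, 'rvec': array([ 0.80268896,  2.69162849, -0.91945687]), 'tvec': array([ 0.46690954, -0.19817683,  1.33517241])}
top {'fx': 467.07318908193895, 'fy': 467.07318908193895, 'cx': 325.7893776585237, 'cy': 240.1390763244075, 'k1': -0.08294656410933512, 'rvec': array([ 2.186881  , -2.14923261,  0.10316834]), 'tvec': array([-0.00837027,  0.57677936,  1.21806341])}
{'clock': 0.1, 'q': array([ 1.27677448,  0.68987596, -0.19451994,  1.56622764,  0.15731501,
        0.90250133, -0.21510891]), 'qd': array([-0.0021514 , -0.00146756, -0.00292585, -0.00242122, -0.00179281,
       -0.00097684,  0.0009294 ]), 'joint_torque': array([-3.95496478e-03, -5.28495240e+01, -1.27164211e+00, -1.53835469e+01,
       -5.25609974e-02,  1.99490954e-03,  5.04932211e-05]), 'tool_pos': array([ 0.20098848, -0.59114438,  0.19980866]), 'eef_rot': array([ 9.86590204e-01,  1.63214928e-01, -1.97048904e-04, -7.85714294e-04]), 'contact_force': array([0.42869303, 0.13011445, 0.04715475]), 'moment': array([ 6.59551911e-03, -2.95818428e-02,  9.06871057e-06]), 'finger_force': 0.0, 'opening': 0.9990268305394095} -0.0187
```

View pics/top0.png

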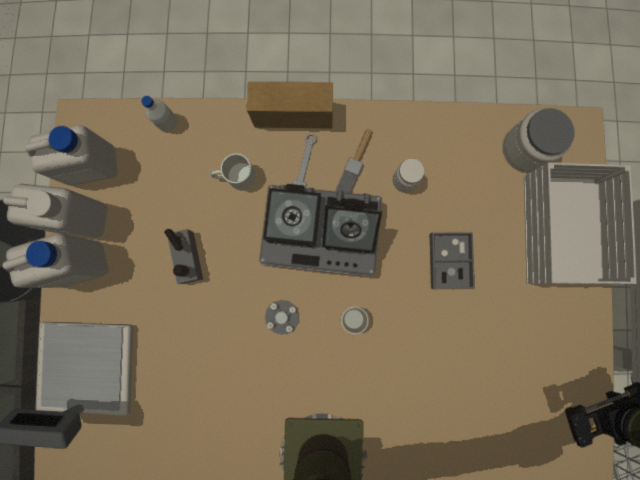

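View pics/scene0.png

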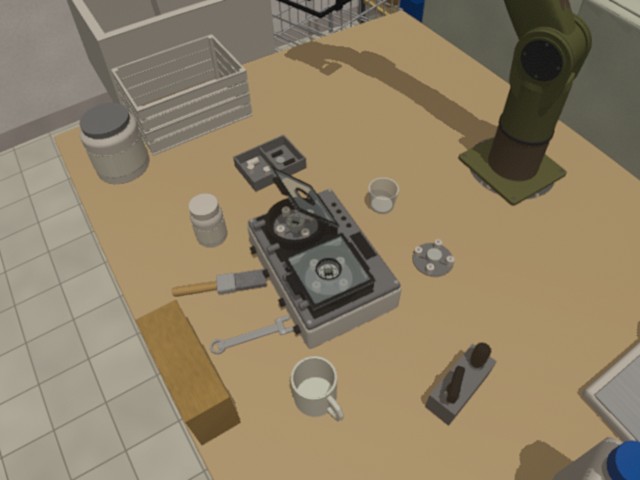

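The top view (up is +x, left is +y) shows the open head on the right at about (352,230) and the shut one at (292,216). The tool block is at about (185,257), with the key in its far hole (174,240) and the driver in the near one (180,270). Next I'll enlarge these areas.

```bash
cat > h.py <<'E'
import cv2,numpy as np
from scipy.optimize import brentq
def ray(P,u,v):
    R=cv2.Rodrigues(np.array(P["rvec"]))[0]; t=np.array(P["tvec"])
    K=np.array([[P["fx"],0,P["cx"]],[0,P["fy"],P["cy"]],[0,0,1.]])
    # drawn = r(1+k1 r^2)
    xy=cv2.undistortPoints(np.array([[[u,v]]],float),K,np.array([P["k1"],0,0,0,0]))[0,0]
    return -R.T@t, R.T@np.array([xy[0],xy[1],1.])
def at(P,u,v,z):
    c,d=ray(P,u,v); return c+d*(z-c[2])/d[2]
def tri(obs):
    A=np.zeros((3,3));b=np.zeros(3)
    for P,u,v in obs:
        c,d=ray(P,u,v); d=d/np.linalg.norm(d); M=np.eye(3)-np.outer(d,d); A+=M;b+=M@c
    x=np.linalg.solve(A,b)
    return x,[round(float(np.linalg.norm(np.cross(x-ray(*o)[0],ray(*o)[1]/np.linalg.norm(ray(*o)[1])))),4) for o in obs]
def proj(P,X):
    K=np.array([[P["fx"],0,P["cx"]],[0,P["fy"],P["cy"]],[0,0,1.]])
    return cv2.projectPoints(np.array(X,float).reshape(-1,1,3),np.array(P["rvec"]),np.array(P["tvec"]),K,np.array([P["k1"],0,0,0,0.]))[0][:,0]
E
python3 - <<'E'
import cv2,numpy as np
t=cv2.imread("pics/top0.png"); s=cv2.imread("pics/scene0.png")
a=cv2.resize(t[180:280,255:390],None,fx=4,fy=4,interpolation=cv2.INTER_CUBIC) #540x400
b=cv2.resize(t[220:295,155:215],None,fx=4,fy=4,interpolation=cv2.INTER_CUBIC) #240x300
c=np.zeros((400,790,3),np.uint8); c[:400,:540]=a; c[:300,545:785]=b
cv2.imwrite("pics/c1.png",c)
a=cv2.resize(s[160:350,240:410],None,fx=3,fy=3,interpolation=cv2.INTER_CUBIC) #510x570
b=cv2.resize(s[335:425,420:505],None,fx=3,fy=3,interpolation=cv2.INTER_CUBIC) #255x270
c=np.zeros((570,790,3),np.uint8); c[:570,:510]=a; c[:270,520:775]=b
cv2.imwrite("pics/c2.png",c)
E
```

```text
(no output)
```

View pics/c1.png

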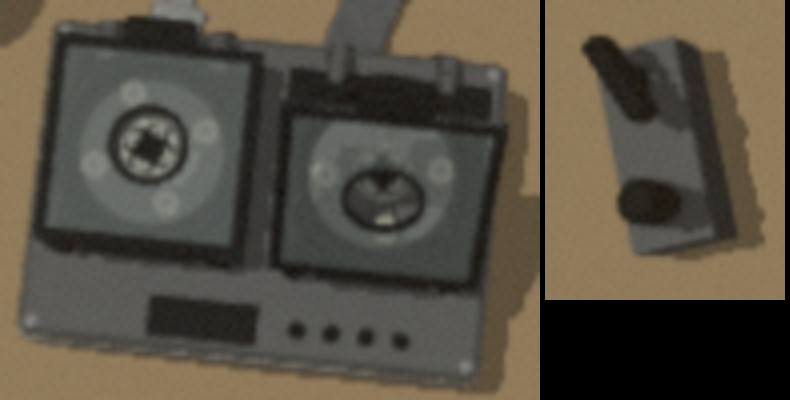

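View pics/c2.png

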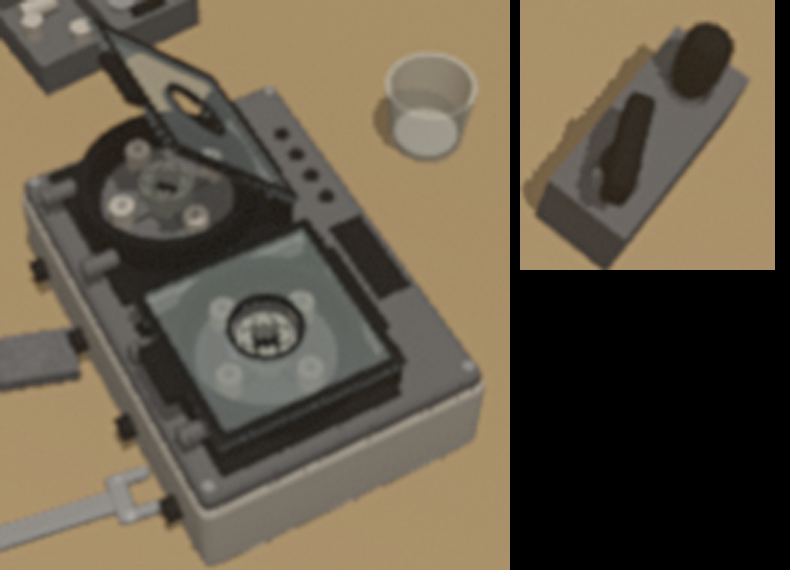

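```bash
cat > m.py <<'E'
from plant import r
from h import *
np.set_printoptions(precision=4,suppress=True)
T=r.camera_params("top");S=r.camera_params("scene")
tp=lambda u,v:(T,255+u/4-.4,180+v/4-.4)
bt=lambda u,v:(T,155+(u-545)/4-.4,220+v/4-.4)
sp=lambda u,v:(S,240+u/3-.3,160+v/3-.3)
bs=lambda u,v:(S,420+(u-520)/3-.3,335+v/3-.3)
E
python3 - <<'E'
from m import *
for n,a,b in [("rob-left",(30,320),(468,366)),("rob-right",(465,367),(268,92)),("far-right",(495,75),(37,182)),("far-left",(62,30),(207,486))]:
    print(n,at(*tp(*a),.092),at(*sp(*b),.092),tri([tp(*a),sp(*b)]))
print("cover edge R",tri([tp(505,128),sp(105,30)]),"edge L",tri([tp(285,108),sp(165,147)]))
print("hinge R",tri([tp(475,290),sp(215,80)]),"hinge L",tri([tp(272,268),sp(293,198)]))
print("cover hole",tri([tp(383,199),sp(193,108)]))
print("lip",tri([tp(398,82),sp(118,82)]))
print("hub by scene",at(*sp(168,184),.120),"pump2 hole",at(*tp(148,145),.131),at(*sp(266,327),.131))
print("key wing top ends",at(*bt(597,45),.117),at(*bs(640,97),.117),tri([bt(597,45),bs(640,97)]))
print("block corners", [at(*bt(*p),.06) for p in [(680,40),(632,253),(602,70)]],[at(*bs(*p),.06) for p in [(680,28),(748,78),(620,245),(545,185)]])
print("driver",tri([bt(633,200),bs(712,35)]))
E
```

```text
rob-left [0.5183 0.1614 0.092 ] [0.5183 0.1614 0.092 ] (array([0.5183, 0.1614, 0.0921]), [0.0, 0.0])
rob-right [ 0.4935 -0.1136  0.092 ] [ 0.4945 -0.1128  0.092 ] (array([ 0.4937, -0.1138,  0.0906]), [0.0002, 0.0002])
far-right [ 0.6803 -0.1313  0.092 ] [ 0.6787 -0.1293  0.092 ] (array([ 0.6794, -0.1307,  0.0913]), [0.0012, 0.0012])
far-left [0.705  0.1468 0.092 ] [0.7055 0.1438 0.092 ] (array([0.7053, 0.1458, 0.0946]), [0.0011, 0.0011])
cover edge R (array([ 0.6213, -0.1208,  0.2184]), [0.0048, 0.0048]) edge L (array([ 0.6367, -0.0004,  0.2247]), [0.0037, 0.0037])
hinge R (array([ 0.5388, -0.1154,  0.1279]), [0.0009, 0.0009]) hinge L (array([0.5516, 0.008 , 0.1288]), [0.001, 0.001])
cover hole (array([ 0.5885, -0.0567,  0.1806]), [0.0005, 0.0005])
lip (array([ 0.6441, -0.059 ,  0.2361]), [0.0041, 0.0041])
hub by scene [ 0.6127 -0.0556  0.12  ] pump2 hole [0.6253 0.0864 0.131 ] [0.6254 0.0869 0.131 ]
key wing top ends [0.5846 0.3989 0.117 ] [0.5445 0.3716 0.117 ] (array([0.575 , 0.3819, 0.1751]), [0.0044, 0.0044])
block corners [array([0.5954, 0.3634, 0.06  ]), array([0.4552, 0.3889, 0.06  ]), array([0.5747, 0.4147, 0.06  ])] [array([0.4663, 0.3375, 0.06  ]), array([0.4542, 0.3868, 0.06  ]), array([0.5881, 0.422 , 0.06  ]), array([0.6012, 0.3695, 0.06  ])]
driver (array([0.4879, 0.3681, 0.1255]), [0.0003, 0.0003])
```

Unit yaw comes out at about -0.089 and the hub at about (0.612,-0.058). The hinge is near (0.547,-0.052), the cover is open about 0.85 rad, and the key is at about (0.566,0.389). These agree with the sizes given. Next I move above the cover with the fingers shut.

```bash
cat >> h.py <<'E'
from scipy.spatial.transform import Rotation as Ro
def go(r,pos,yaw):
    s=r.get_state(); R=Ro.from_quat(s["eef_rot"]); G=Ro.from_euler("z",yaw)*Ro.from_euler("x",np.pi)
    print("t",round(s["clock"],2),"pos",s["tool_pos"].round(4),"shift",R.inv().apply(np.array(pos)-s["tool_pos"]).round(4),"rot",(R.inv()*G).as_rotvec().round(4),"F",s["contact_force"].round(1),"open",round(s["opening"],3),"fing",round(s["finger_force"],1))
E
python3 steer.py '[[0,0,0,-0.05,0,0,0],[0,0,0,-0.1,0,0,0],[0,0.547,-0.379,-0.1,0,0,0.416],[0,0.547,-0.379,-0.1,0,0,0.416],[0,0.547,-0.379,-0.1,0,0,0.416],[0,0.547,-0.379,-0.1,0,0,0.416],[0,0.547,-0.379,-0.1,0,0,0.416],[0,0.547,-0.379,-0.1,0,0,0.416],[0,0.547,-0.379,-0.1,0,0,0.416],[0,0.547,-0.379,-0.1,0,0,0.416]]'; python3 -c "
from m import *
go(r,[.597,-.0565,.30],-.089)"
```

```text
clock: 1.1
tool_pos: [0.4398, -0.2683, 0.3004]
eef_rot: [0.999, -0.044, -0.0, -0.0]
contact_force: [1.0, -0.2, 0.2]
opening: 0.117
finger_force: 0.0
t 1.1 pos [ 0.4398 -0.2683  0.3004] shift [ 0.1379 -0.2248  0.0003] rot [-0.0001  0.0005  0.0007] F [ 1.  -0.2  0.2] open 0.117 fing 0.0
```

```bash
python3 steer.py '[[0,0.138,-0.225,0,0,0,0],[0,0.138,-0.225,0,0,0,0],[0,0.138,-0.225,0,0,0,0],[0,0.138,-0.225,0,0,0,0],[0,0.138,-0.225,0,0,0,0],[0,0.138,-0.225,0,0,0,0],[0,0.138,-0.225,0,0,0,0],[0,0.138,-0.225,0,0,0,0]]'; python3 -c "
from m import *
go(r,[.6015,-.057,.22],-.089)
cv2.imwrite('pics/w1.png',r.snapshot('wrist')[:,:,::-1]);import pickle;pickle.dump(r.camera_params('wrist'),open('w1.pkl','wb'))"
```

```text
clock: 1.9
tool_pos: [0.5954, -0.0602, 0.3001]
eef_rot: [0.999, -0.045, -0.001, 0.001]
contact_force: [-0.5, 0.3, 0.4]
opening: 0.001
finger_force: 0.0
t 1.9 pos [ 0.5954 -0.0602  0.3001] shift [ 0.0059 -0.0039  0.0801] rot [ 0.002   0.0016 -0.0009] F [-0.5  0.3  0.4] open 0.001 fing 0.0
```

View pics/w1.png

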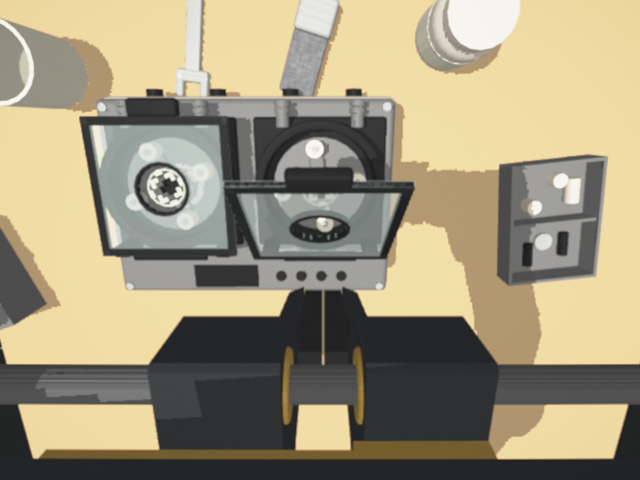

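The wrist view shows the cover still up: lip at (318,180), hole at (318,229), hinge side at about v=258. The fingers line up with it. Now push along the arc.

```bash
python3 steer.py '[[0,0.005,-0.004,0.04,0,0,0],[0,0.005,-0.004,0.07,0,0,0],[0,0.005,-0.004,0.085,0,0,0],[0,0.018,-0.004,0.097,0,0,0],[0,0.029,-0.004,0.108,0,0,0],[0,0.037,-0.004,0.122,0,0,0],[0,0.044,-0.004,0.137,0,0,0],[0,0.048,-0.004,0.152,0,0,0],[0,0.05,-0.004,0.164,0,0,0],[0,0.05,-0.004,0.168,0,0,0]]'; python3 steer.py '[[0,0,0,0.002,0,0,0],[0,0,0,0.004,0,0,0],[0,0,0,0.004,0,0,0],[0,0,0,0.004,0,0,0]]'
```

```text
clock: 2.95
tool_pos: [0.6458, -0.0585, 0.1306]
eef_rot: [0.999, -0.044, -0.001, 0.0]
contact_force: [-0.6, 0.6, 1.1]
opening: 0.006
finger_force: 0.4
clock: 3.35
tool_pos: [0.6467, -0.0586, 0.1289]
eef_rot: [0.999, -0.044, 0.0, 0.0]
contact_force: [-0.2, 0.3, 1.5]
opening: 0.006
finger_force: 0.0
```

```bash
python3 steer.py '[[0,0,0,0.002,0,0,0],[0,0,0,0.004,0,0,0],[0,0,0,0.004,0,0,0],[0,0,0,0.004,0,0,0]]'; python3 -c "
from m import *
cv2.imwrite('pics/w2.png',r.snapshot('wrist')[:,:,::-1])"
```

```text
clock: 3.75
tool_pos: [0.6466, -0.0587, 0.1244]
eef_rot: [0.999, -0.044, -0.0, 0.0]
contact_force: [0.4, -0.5, -0.2]
opening: 0.007
finger_force: 0.2
```

View pics/w2.png

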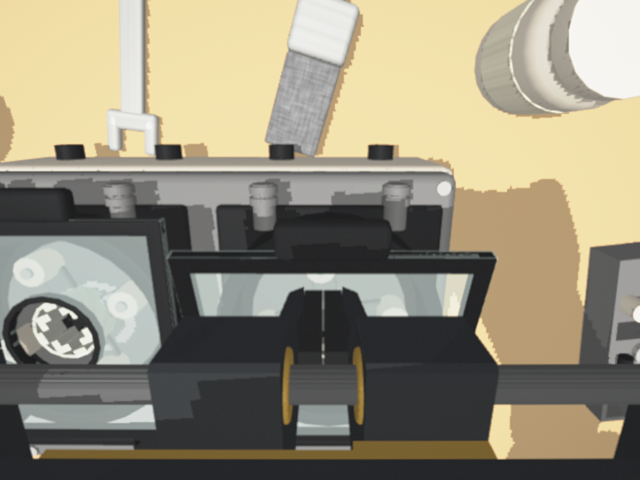

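The cover does not look shut: its edge spans (172,255)-(493,255) and it seems raised, while the wrist force is near zero. I'll solve for its angle.

```bash
cat > cov.py <<'E'
from m import *
W=r.camera_params("wrist"); s=r.get_state(); print(s["tool_pos"],s["contact_force"])
u=np.array([.996,-.089,0]);v=np.array([.089,.996,0]);k=np.array([0,0,1.])
H=np.array([.612,-.058,.126])-.065*u
def C(th,a,b,n=.005): return H+a*(np.cos(th)*u+np.sin(th)*k)+n*(-np.sin(th)*u+np.cos(th)*k)+b*v
E
python3 - <<'E'
from cov import *
for th in (0,.1,.2,.3,.4,.5,.6,.8): print(th,proj(W,[C(th,.13,.065),C(th,.13,-.065),C(th,.145,0,.008)]).round(0).tolist())
print("pump2 near-right corner of far edge",proj(W,[H+.146*v+.13*u-.065*v+.005*k]),"tip",proj(W,[s["tool_pos"]]))
print("fingerpads tip ±9mm", proj(W,[s["tool_pos"]+.009*u,s["tool_pos"]-.009*u]))
E
```

```text
[ 0.6465 -0.0587  0.1244] [ 0.8145 -0.3782  0.1838]
0 [[190.0, 221.0], [465.0, 221.0], [328.0, 190.0]]
0.1 [[181.0, 230.0], [475.0, 230.0], [328.0, 199.0]]
0.2 [[170.0, 244.0], [486.0, 244.0], [329.0, 214.0]]
0.3 [[159.0, 263.0], [498.0, 263.0], [329.0, 235.0]]
0.4 [[147.0, 288.0], [511.0, 288.0], [330.0, 263.0]]
0.5 [[134.0, 319.0], [524.0, 319.0], [330.0, 300.0]]
0.6 [[121.0, 356.0], [538.0, 356.0], [331.0, 346.0]]
0.8 [[97.0, 451.0], [565.0, 451.0], [332.0, 467.0]]
pump2 near-right corner of far edge [[156.1479 220.5767]] tip [[322.3426 275.5821]]
fingerpads tip ±9mm [[322.3529 258.9934]
 [322.3326 291.7358]]
```

The cover is at about 0.24 rad. The tips slipped into its hole, because they are narrower than I assumed. I'll back out, come down further towards the free edge, and push again.

```bash
python3 steer.py '[[0,-0.012,0,0,0,0,0],[0,-0.012,0,-0.03,0,0,0],[0,-0.012,0,-0.065,0,0,0],[0,0.01,0,-0.065,0,0,0],[0,0.022,0,-0.055,0,0,0],[0,0.022,0,-0.04,0,0,0],[0,0.022,0,-0.028,0,0,0],[0,0.022,0,-0.016,0,0,0],[0,0.022,0,-0.006,0,0,0]]'; python3 steer.py '[[0,0,0,0.004,0,0,0],[0,0,0,0.006,0,0,0],[0,0,0,0.006,0,0,0]]'
```

```text
clock: 4.7
tool_pos: [0.6681, -0.0606, 0.1295]
eef_rot: [0.999, -0.044, -0.0, 0.0]
contact_force: [0.6, -0.2, 1.5]
opening: 0.001
finger_force: 0.4
clock: 5.0
tool_pos: [0.6685, -0.0606, 0.1246]
eef_rot: [0.999, -0.044, -0.0, 0.0]
contact_force: [-0.7, -0.2, -0.4]
opening: 0.002
finger_force: 0.0
```

```bash
python3 -c "
from m import *
cv2.imwrite('pics/w3.png',r.snapshot('wrist')[:,:,::-1])
from cov import *
for th in (0,.1,.2,.3): print(th,proj(W,[C(th,.13,.065),C(th,.13,-.065),C(th,.145,0,.008)]).round(0).tolist())
print(proj(W,[s['tool_pos']]))
"
```

```text
[ 0.6687 -0.0606  0.1248] [ 0.5205 -0.5877 -0.7751]
0 [[195.0, 264.0], [460.0, 265.0], [327.0, 237.0]]
0.1 [[186.0, 277.0], [469.0, 277.0], [328.0, 249.0]]
0.2 [[176.0, 293.0], [479.0, 293.0], [328.0, 267.0]]
0.3 [[166.0, 315.0], [490.0, 315.0], [329.0, 292.0]]
[[322.2585 275.611 ]]
```

View pics/w3.png

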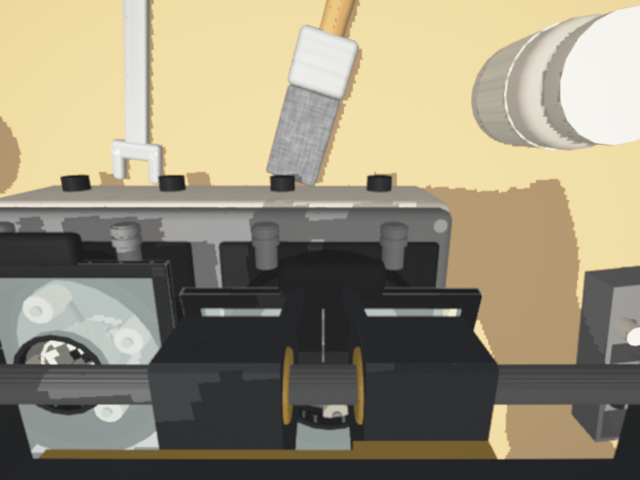

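```bash
python3 -c "
from m import *
s=r.snapshot('scene')[:,:,::-1]; t=r.snapshot('top')[:,:,::-1]; cv2.imwrite('pics/s3.png',s);cv2.imwrite('pics/t3.png',t)
w=cv2.imread('pics/w3.png')
c=np.zeros((600,800,3),np.uint8)
c[:,:420]=cv2.resize(s[170:320,245:350],None,fx=4,fy=4,interpolation=cv2.INTER_CUBIC)
c[:300,425:795]=cv2.resize(w[230:380,230:415],None,fx=2,fy=2,interpolation=cv2.INTER_CUBIC)
c[302:600,425:795]=cv2.resize(t[175:275,270:394],(370,298),interpolation=cv2.INTER_CUBIC)
cv2.imwrite('pics/c3.png',c)
P=r.get_state()['tool_pos'];print(P,(proj(S,[P])-[245,170])*4)
print(r.camera_params('scene')['tvec'],r.camera_params('wrist'))
"
```

```text
[ 0.6688 -0.0606  0.125 ] [[101.2648 238.2213]]
[ 0.4669 -0.1982  1.3352] {'fx': 384.7209638485564, 'fy': 384.7209638485564, 'cx': 322.69817261468506, 'cy': 240.06109964076208, 'k1': -0.006602703088452486, 'rvec': array([-1.9764,  2.1593,  0.3173]), 'tvec': array([-0.0016,  0.6252,  0.5099])}
```

View pics/c3.png

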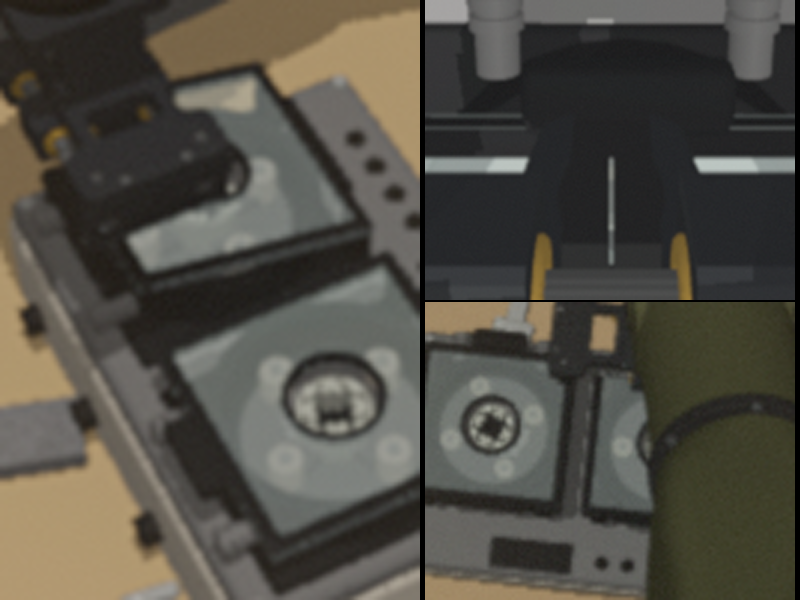

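The scene crop shows the cover almost down. Both pushes fit the shut fingers ending about 28 mm above the reported TCP. I'll push further in small steps and watch the force.

```bash
python3 steer.py '[[0,0,0,0.005,0,0,0],[0,0,0,0.01,0,0,0],[0,0,0,0.01,0,0,0]]' | grep -E "pos|force"; python3 steer.py '[[0,0,0,0.004,0,0,0],[0,0,0,0.007,0,0,0],[0,0,0,0.007,0,0,0]]'| grep -E "pos|force"
python3 - <<'E'
from cov import *
for th in (0,.1,.2): print(th,proj(W,[C(th,.13,.065),C(th,.13,-.065)]).round(0).tolist())
w=r.snapshot('wrist')[:,:,::-1]; cv2.imwrite('pics/w4.png',w)
g=w[:,:,1].astype(int)
for c in (200,215,440,455): print(c,g[230:345:3,c])
E
```

```text
tool_pos: [0.6679, -0.0606, 0.1136]
contact_force: [-0.6, -0.5, -0.1]
finger_force: 0.0
tool_pos: [0.6682, -0.0605, 0.1069]
contact_force: [-0.8, 0.8, 0.1]
finger_force: 0.0
[ 0.6682 -0.0605  0.1069] [-0.7622  0.8177  0.1333]
0 [[182.0, 277.0], [474.0, 278.0]]
0.1 [[171.0, 292.0], [485.0, 292.0]]
0.2 [[159.0, 312.0], [498.0, 312.0]]
200 [166 165 165 165 166 165 166 163 111 112 112 112 112 112 113 112 111 112
  45  68  36  37  36  37  38 151 155 143 134  47  40  40  39  40  41  41
  39  40  38]
215 [165 165 165 165 165 166 165  67  48  55  53  55  54  54  53  53  52  57
  39  68  36  37  37  36  40 175 181 191 193  56  39  41  40  39  40  41
  41  40  41]
440 [113 114 114 114 113 114 113  51  36  40  39  40  41  40  41  40  39  45
  39  67  37  38  38  38  37 158 162 162 160  50  39  39  39  41  39  37
  39  40  38]
455 [162 162 159 118 111 110 109 108 107 107 106 105 105 104 103 103 103 108
  50  57  37  38  39  37  37 217 239 240 239  64  37  38  38  39  38  39
  40  39  39]
```

```bash
for i in 1; do python3 steer.py '[[0,0,0,0.004,0,0,0],[0,0,0,0.004,0,0,0]]' | grep -E "pos|force"; done; python3 steer.py '[[0,0,0,0.003,0,0,0],[0,0,0,0.003,0,0,0]]'| grep -E "pos|force";python3 steer.py '[[0,0,0,0.003,0,0,0],[0,0,0,0.003,0,0,0]]'| grep -E "pos|force"
python3 - <<'E'
from cov import *
for th in (0,.05,.1): print(th,proj(W,[C(th,.13,.065),C(th,.13,-.065)]).round(0).tolist())
w=r.snapshot('wrist')[:,:,::-1]; cv2.imwrite('pics/w4.png',w)
g=w[:,:,1].astype(int)
for c in (200,215,440): print(c,g[270:310:1,c])
E
```

```text
tool_pos: [0.6683, -0.0606, 0.1031]
contact_force: [0.3, 0.2, 0.6]
finger_force: 0.0
tool_pos: [0.6683, -0.0606, 0.1001]
contact_force: [-0.6, -0.9, -0.8]
finger_force: 0.0
tool_pos: [0.6684, -0.0606, 0.0972]
contact_force: [0.1, 0.1, -0.4]
finger_force: 0.0
[ 0.6684 -0.0606  0.0972] [ 0.0745  0.1263 -0.3837]
0 [[174.0, 287.0], [482.0, 287.0]]
0.05 [[168.0, 294.0], [488.0, 294.0]]
0.1 [[162.0, 303.0], [495.0, 303.0]]
200 [112 110 111 111 112 111 111 112 110 110 113 113  95  60  34  42  60  59
  43  37  37  35  38  37  38  36  38  38  38  38  37  36  57 106 144 162
 162 162 159 159]
215 [ 54  53  55  54  54  55  55  54  55  56  55  65  62  44  31  38  56  59
  43  34  37  37  37  36  37  39  37  38  38  38  37  36  59 110 153 170
 173 171 172 172]
440 [ 40  40  40  41  40  40  39  40  40  39  42  51  70  74  61  61  71  67
  46  37  39  40  40  38  39  39  38  39  39  39  36  36  47  89 138 161
 166 165 165 165]
```

```bash
for i in 1 ; do python3 steer.py '[[0,0,0,0.003,0,0,0],[0,0,0,0.003,0,0,0]]' | grep -E "pos|contact"; done; python3 steer.py '[[0,0,0,0.003,0,0,0],[0,0,0,0.003,0,0,0]]'| grep -E "pos|contact"
python3 - <<'E'
from cov import *
for th in (0,.05,.1): print(th,proj(W,[C(th,.13,.065),C(th,.13,-.065)]).round(0).tolist())
w=r.snapshot('wrist')[:,:,::-1]; cv2.imwrite('pics/w4.png',w)
g=w[:,:,1].astype(int)
for c in (200,215,440): print(c,g[270:310:1,c])
E
```

```text
tool_pos: [0.6688, -0.0606, 0.0959]
contact_force: [-2.8, 0.2, 9.4]
tool_pos: [0.669, -0.0606, 0.0952]
contact_force: [-6.9, 0.7, 21.7]
[ 0.669  -0.0606  0.0952] [-6.8735  0.745  21.6705]
0 [[172.0, 290.0], [484.0, 290.0]]
0.05 [[166.0, 298.0], [490.0, 298.0]]
0.1 [[160.0, 306.0], [497.0, 307.0]]
200 [120 120 119 115 111 110 110 110 109 110 110 111 112 111 101  82  64  55
  61  60  43  36  37  37  37  38  37  36  39  37  38  37  37  36  49  90
 138 163 166 164]
215 [ 55  53  54  55  55  53  54  54  54  53  54  54  54  60  71  77  66  55
  62  60  42  37  38  39  36  38  40  38  38  37  38  37  39  36  48  93
 141 168 172 172]
440 [ 41  40  41  41  39  39  40  40  41  40  40  40  42  48  53  47  34  38
  57  58  42  38  40  39  38  38  39  40  39  38  40  40  37  38  40  77
 129 160 166 166]
```

The edge now sits at v≈290 in the picture, which is where θ=0 projects, and the force rises sharply at z=0.095. So the cover is shut on its stop. Next I raise the arm, go to the key and open the fingers. I also need to check the tool offset in the pictures there.

```bash
python3 steer.py '[[0,0,0,-0.05,0,0,0],[0,0,0,-0.1,0,0,0],[0,0,0,-0.15,0,0,0],[1,-0.198,-0.434,-0.185,0,0,0],[1,-0.198,-0.434,-0.185,0,0,0],[1,-0.198,-0.434,-0.185,0,0,0],[1,-0.198,-0.434,-0.185,0,0,0],[1,-0.198,-0.434,-0.185,0,0,0],[1,-0.198,-0.434,-0.185,0,0,0],[1,-0.198,-0.434,-0.185,0,0,0]]' >/dev/null; python3 -c "
from m import *
go(r,[.51,.39,.28],-.089)"
```

```text
t 7.9 pos [0.5512 0.2702 0.2673] shift [-0.0516 -0.1157 -0.0128] rot [ 0.0001 -0.0001  0.0007] F [0.8 0.3 0. ] open 0.616 fing 0.0
```

```bash
python3 steer.py '[[1,-0.052,-0.116,-0.013,0,0,0],[1,-0.052,-0.116,-0.013,0,0,0],[1,-0.052,-0.116,-0.013,0,0,0],[1,-0.052,-0.116,-0.013,0,0,0],[1,-0.052,-0.116,-0.013,0,0,0],[1,-0.052,-0.116,-0.013,0,0,0]]' ; python3 -c "
from m import *
s=r.snapshot('scene')[:,:,::-1]; w=r.snapshot('wrist')[:,:,::-1]; t=r.snapshot('top')[:,:,::-1]
cv2.imwrite('pics/s5.png',s);cv2.imwrite('pics/t5.png',t);cv2.imwrite('pics/w5.png',w)
import pickle;W=r.camera_params('wrist');pickle.dump(W,open('w5.pkl','wb'))
P=r.get_state()['tool_pos'];print(P)
c=np.zeros((600,800,3),np.uint8)
c[:420,:560]=cv2.resize(w,(560,420),interpolation=cv2.INTER_AREA)
c[:590,565:799]=cv2.resize(s[290:487,400:517][:190],(234,380)).repeat(1,0)[:590] if 0 else 0
p=proj(S,[P])[0];print('scene TCP px',p,'wrist TCP px',proj(W,[P])[0],'key',proj(W,[[.566,.389,.117]]))
x,y=int(p[0]),int(p[1]); a=s[max(y-90,0):y+60,x-60:x+60]; 
a=cv2.resize(a,None,fx=1.95,fy=1.95,interpolation=cv2.INTER_CUBIC); c[:a.shape[0],562:562+a.shape[1]]=a[:, :238]
print('scene crop origin',x-60,max(y-90,0)); b=s[250:480,330:560]
x,y=map(int,proj(W,[[.566,.389,.1]])[0]); b=w[y-60:y+60,x-70:x+70]; b=cv2.resize(b,(210,180),interpolation=cv2.INTER_CUBIC); c[420:600,0:210]=b; print('wrist crop origin',x-70,y-60)
cv2.imwrite('pics/c5.png',c)
"
```

```text
clock: 8.5
tool_pos: [0.5116, 0.3865, 0.2798]
eef_rot: [0.999, -0.045, 0.0, 0.001]
contact_force: [-0.3, -0.2, -0.0]
opening: 0.997
finger_force: 0.0
[0.5116 0.3868 0.28  ]
scene TCP px [505.6735 316.3611] wrist TCP px [322.3113 275.5716] key [[314.0839 148.2263]]
scene crop origin 445 226
wrist crop origin 244 87
```

View pics/c5.png

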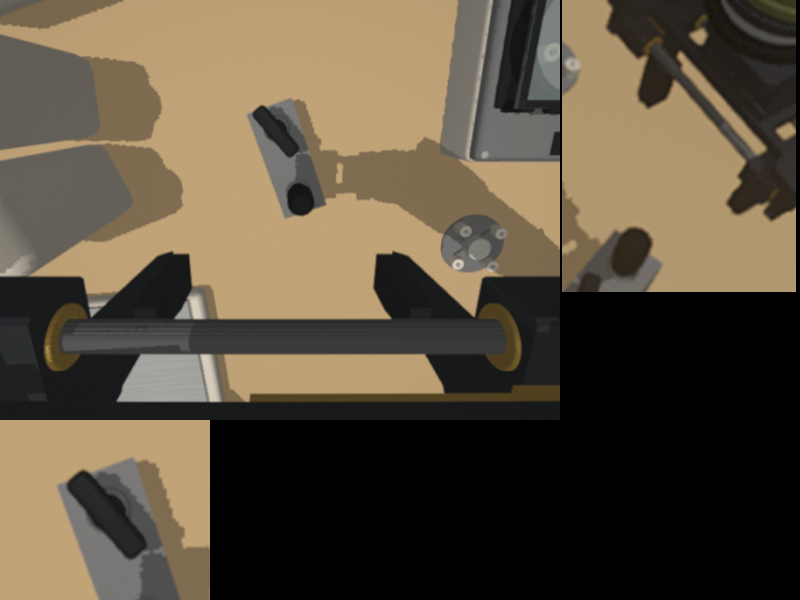

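Run:
```python
from m import *
import pickle
W=pickle.load(open('w5.pkl','rb'))
P=np.array([.5116,.3868,.28]);u=np.array([.996,-.089,0]);v=np.array([.089,.996,0])
print("scene L/R tips obs (491,280),(535,336)"); 
for h in (0,.01,.02,.03,.04):
    print(h,proj(W,[P+[0,0,h],P+[0,0,h]+.044*v,P+[0,0,h]-.044*v,P+[0,0,h]+.044*v+.009*u]).round(0).tolist(),proj(S,[P+[0,0,h]-.044*v,P+[0,0,h]+.044*v]).round(0).tolist())
o=lambda a,b:(W,244+a/1.5-.2,87+(b-420)/1.5-.2)
for z in (.117,): 
    a=at(*o(77,477),z);b=at(*o(137,552),z);print(a,b,(a+b)/2,np.hypot(*(b-a)[:2]),np.arctan2(*(b-a)[[1,0]]))
d=at(W,300/.875,199/.875-3,.12);print("driver top",d)
print("block corners",[at(*o(*p),.06) for p in [(57,486),(133,459)]])
```

```text
scene L/R tips obs (491,280),(535,336)
0 [[322.0, 276.0], [236.0, 276.0], [408.0, 275.0], [235.0, 259.0]] [[487.0, 294.0], [525.0, 340.0]]
0.01 [[322.0, 283.0], [232.0, 283.0], [413.0, 283.0], [231.0, 266.0]] [[489.0, 290.0], [527.0, 337.0]]
0.02 [[322.0, 292.0], [227.0, 292.0], [418.0, 292.0], [226.0, 274.0]] [[490.0, 287.0], [529.0, 333.0]]
0.03 [[322.0, 301.0], [222.0, 302.0], [423.0, 301.0], [220.0, 283.0]] [[492.0, 283.0], [532.0, 330.0]]
0.04 [[322.0, 312.0], [216.0, 312.0], [429.0, 312.0], [214.0, 292.0]] [[494.0, 279.0], [534.0, 326.0]]
[0.5871 0.4034 0.117 ] [0.5412 0.3725 0.117 ] [0.5642 0.3879 0.117 ] 0.055287661920761115 -2.5495165828997055
driver top [0.4957 0.3692 0.12  ]
block corners [array([0.5828, 0.4212, 0.06  ]), array([0.5954, 0.3689, 0.06  ])]
```

Both cameras agree that the real fingertips end about 37 mm above the reported TCP, and the push contact gives the same figure. I'll allow for it. The key wing is centred at about (0.564,0.388) with a yaw of about 0.59.

```bash
python3 steer.py '[[1,0.053,-0.006,0,0,0,-0.15],[1,0.053,-0.006,0.02,0,0,-0.3],[1,0.053,-0.006,0.05,0,0,-0.45],[1,0.053,-0.006,0.08,0,0,-0.6],[1,0.053,-0.006,0.12,0,0,-0.681],[1,0.053,-0.006,0.15,0,0,-0.681],[1,0.053,-0.006,0.15,0,0,-0.681],[1,0.053,-0.006,0.15,0,0,-0.681]]' >/dev/null
python3 - <<'E'
from m import *
go(r,[.565,.388,.049],.592)
W=r.camera_params('wrist');w=r.snapshot('wrist')[:,:,::-1];cv2.imwrite('pics/w6.png',w)
k=proj(W,[[.565,.388,.117]])[0];print(k)
m=(w.max(2)<60).astype(np.uint8); x,y=map(int,k)
n,l,st,c=cv2.connectedComponentsWithStats(m)
for i in range(1,n):
    if 200<st[i,4]<20000: 
        rr=cv2.minAreaRect(np.argwhere(l==i)[:,::-1].astype(np.float32)); print(st[i],c[i].round(1),rr)
E
```

```text
t 9.45 pos [0.5646 0.3894 0.1306] shift [-0.0005  0.0014  0.0816] rot [ 0.0003 -0.0001 -0.0006] F [ 0.2  0.1 -0.6] open 1.0 fing 0.0
[325.3022 266.8576]
[302 179  70  32 405] [335.1 193.7] ((337.61309814453125, 194.68324279785156), (73.18680572509766, 8.677478790283203), 19.653823852539062)
[ 305  205   40  110 3243] [324.3 258.5] ((323.1617431640625, 259.3970642089844), (38.118160247802734, 109.67599487304688), 4.39870548248291)
```

The wing lies along the tool x axis, centred at about (324,259). Descend and grip.

```bash
python3 steer.py '[[1,0,0.001,0.03,0,0,0],[1,0,0.001,0.06,0,0,0],[1,0,0.001,0.08,0,0,0],[1,0,0.001,0.08,0,0,0],[0.1,0,0.001,0.08,0,0,0],[0.1,0,0.001,0.08,0,0,0],[0.1,0,0.001,0.08,0,0,0],[0,0,0.001,0.08,0,0,0],[0,0,0.001,0.08,0,0,0],[0,0,0.001,0.08,0,0,0]]' 35; python3 steer.py '[[0,0,0,0,0,0,0],[0,0,0,0,0,0,0],[0,0,0,0,0,0,0],[0,0,0,0,0,0,0],[0,0,0,0,0,0,0]]'
```

```text
clock: 10.5
tool_pos: [0.5646, 0.3892, 0.0503]
eef_rot: [0.956, 0.292, 0.0, -0.0]
contact_force: [-0.1, 0.5, 0.4]
opening: 0.478
finger_force: 0.0
clock: 11.0
tool_pos: [0.5644, 0.3891, 0.05]
eef_rot: [0.956, 0.292, -0.0, 0.0]
contact_force: [0.0, -0.2, -0.1]
opening: 0.176
finger_force: 34.9
```

The grip is good: 35 N with the opening at 15.5 mm. Lift the key clear and estimate the rotor angle from the rollers in the earlier scene picture.

```bash
python3 steer.py '[[0,0,0,-0.015,0,0,0],[0,0,0,-0.03,0,0,0],[0,0,0,-0.06,0,0,0],[0,0,0,-0.1,0,0,0],[0,0,0,-0.15,0,0,0],[0,0,0,-0.2,0,0,0],[0,0,0,-0.23,0,0,0],[0,0,0,-0.23,0,0,0]]'
python3 - <<'E'
from m import *
c=np.array([.612,-.058])
for z in (.105,.118):
  for p in [(138,149),(121,205),(196,215)]:
    a=at(*sp(*p),z)[:2]-c; print(z,a,np.hypot(*a),np.arctan2(a[1],a[0]))
go(r,[.53,-.05,.28],-.089)
E
```

```text
clock: 11.8
tool_pos: [0.5668, 0.3915, 0.2879]
eef_rot: [0.956, 0.292, 0.006, -0.003]
contact_force: [0.4, 0.1, -2.0]
opening: 0.179
finger_force: 34.9
0.105 [-0.0038 -0.0484] 0.04857609164537308 -1.6486313671584143
0.105 [ 0.0317 -0.0104] 0.03334016562599012 -0.3185592134058038
0.105 [-0.0069  0.0254] 0.026294952501363704 1.836759438434092
0.118 [ 0.0012 -0.038 ] 0.03802590381955247 -1.5394656043536195
0.118 [ 0.0361 -0.0006] 0.03608060789873857 -0.0170718677017072
0.118 [-0.0019  0.0346] 0.03468679173577546 1.6254234214932797
t 11.8 pos [0.5668 0.3915 0.2879] shift [-0.2771  0.3458  0.0039] rot [-0.0057 -0.0118  0.6814] F [ 0.4  0.1 -2. ] open 0.179 fing 34.9
```

```bash
python3 -c "
from m import *
go(r,[.53,-.055,.285],.02)"
```

```text
t 11.8 pos [0.5668 0.3915 0.2879] shift [-0.2798  0.3499 -0.0012] rot [-0.0051 -0.0121  0.5724] F [ 0.4  0.1 -2. ] open 0.179 fing 34.9
```

```bash
python3 steer.py '[[0,-0.28,0.35,0,0,0,0.57],[0,-0.28,0.35,0,0,0,0.57],[0,-0.28,0.35,0,0,0,0.57],[0,-0.28,0.35,0,0,0,0.57],[0,-0.28,0.35,0,0,0,0.57],[0,-0.28,0.35,0,0,0,0.57],[0,-0.28,0.35,0,0,0,0.57],[0,-0.28,0.35,0,0,0,0.57],[0,-0.28,0.35,0,0,0,0.57],[0,-0.28,0.35,0,0,0,0.57]]' >/dev/null;  python3 -c "
from m import *
go(r,[.53,-.055,.285],.02)"
```

```text
t 12.8 pos [ 0.5255 -0.0675  0.2799] shift [ 0.0046 -0.0124 -0.0052] rot [ 0.006   0.0024 -0.011 ] F [ 0.1  0.9 -1.5] open 0.175 fing 34.9
```

```bash
python3 steer.py '[[0,0.005,-0.012,-0.005,0,0,-0.01],[0,0.005,-0.012,-0.005,0,0,-0.01],[0,0.005,-0.012,-0.005,0,0,-0.01],[0,0.005,-0.012,-0.005,0,0,-0.01],[0,0.005,-0.012,-0.005,0,0,-0.01]]' >/dev/null;  python3 -c "
from m import *
go(r,[.53,-.055,.285],.02)
import pickle
W=r.camera_params('wrist');w=r.snapshot('wrist')[:,:,::-1];cv2.imwrite('pics/w7.png',w);pickle.dump(W,open('w7.pkl','wb'))
s=r.snapshot('scene')[:,:,::-1];cv2.imwrite('pics/s7.png',s)
P=r.get_state()['tool_pos']
h=proj(W,[[.612,-.058,.12]])[0]; tp_=proj(W,[P+[0,0,-.02],P])
hs=proj(S,[P])[0];print(h,tp_,hs)
c=np.zeros((600,800,3),np.uint8)
x,y=h.round().astype(int); a=w[y-50:y+50,x-50:x+50]; print('hub crop origin',x-50,y-50)
c[:400,:400]=cv2.resize(a,(400,400),interpolation=cv2.INTER_CUBIC)
c[:300,400:800]=cv2.resize(w,(400,300),interpolation=cv2.INTER_AREA)
x,y=hs.round().astype(int); a=s[y-75:y+75,x-75:x+75];print('scene crop origin',x-75,y-75)
c[300:600,400:700]=cv2.resize(a,(300,300),interpolation=cv2.INTER_CUBIC)
cv2.imwrite('pics/c7.png',c)
"
```

```text
t 13.3 pos [ 0.5324 -0.0447  0.285 ] shift [-0.0028  0.0102  0.    ] rot [0.0001 0.0003 0.0143] F [ 0.4  0.2 -1.6] open 0.174 fing 34.9
[340.9623 118.108 ] [[323.2281 262.0918]
 [323.2973 275.5407]] [331.256  148.7269]
hub crop origin 291 68
scene crop origin 256 74
```

View pics/c7.png

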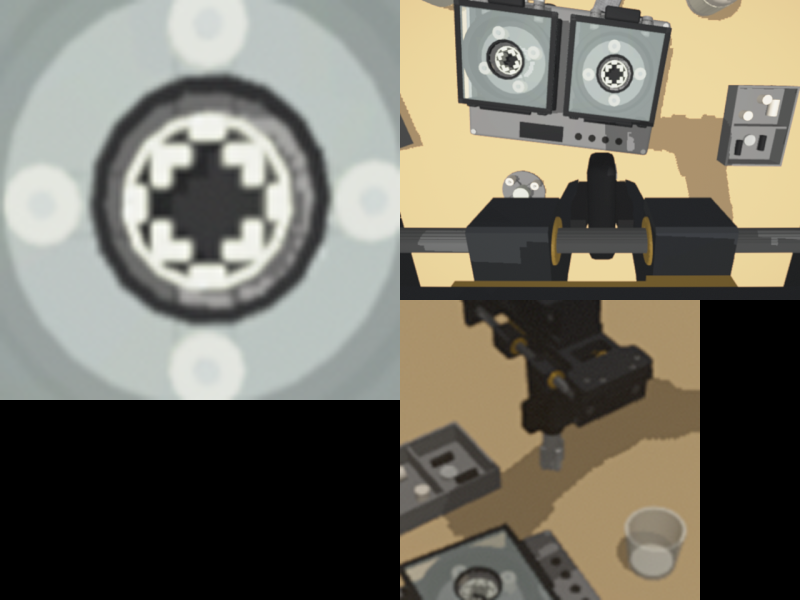

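The cover is shut, and the hub shows clearly through its hole: centre at crop (208,202), rollers at (208,25), (42,205), (374,200) and (208,372). The splined end hangs below the gripper in the scene crop. Now compute the hub pose and the key's offset in the grip.

Run:
```python
from m import *
import pickle
W=pickle.load(open('w7.pkl','rb')); P=r.get_state()['tool_pos']; R=Ro.from_quat(r.get_state()['eef_rot']).as_matrix(); print(P,R[:,0],R[:,2])
f=lambda a,b:(W,291+a/4-.4,68+b/4-.4)
print("hub",at(*f(208,202),.12),"cover hole",at(*f(211,200),.131))
for z in (.112,.118):
    q=[at(*f(*p),z)[:2] for p in [(208,25),(374,200),(208,372),(42,205)]]
    a=q[0]-q[2];b=q[3]-q[1]; print(z,np.hypot(*a),np.hypot(*b),np.arctan2(a[1],a[0]),np.arctan2(-b[0],b[1]),np.mean(q,0))
w=cv2.imread('pics/w7.png').max(2).astype(int)
print("pred wing far/near end top",proj(W,[P+R[:,0]*.03+[0,0,.067],P-R[:,0]*.03+[0,0,.067],P+R[:,0]*.03+[0,0,.035]]).round(1).tolist())
print(w[232:262,322],"|",w[395:425,322]); print("row270",w[270,285:360:1])
g=cv2.imread('pics/s7.png').max(2).astype(int)
print("pred key tip scene",proj(S,[P+[0,0,-.02],P+[0,0,.007]]).round(1).tolist())
for y in range(138,164,2): print(y,g[y,318:346])
```

```text
[ 0.5324 -0.0452  0.285 ] [ 0.9994  0.0334 -0.0003] [-0.0003 -0.0002 -1.    ]
hub [ 0.6121 -0.0594  0.12  ] cover hole [ 0.6123 -0.0595  0.131 ]
0.112 0.07312171480441387 0.07330794641366203 0.048969992550265164 0.04882119211635124 [ 0.6119 -0.0598]
0.118 0.07188988135499821 0.07207297564277866 0.0489699925502651 0.04882119211634966 [ 0.6119 -0.0595]
pred wing far/near end top [[323.8, 267.4], [323.5, 420.1], [323.6, 238.9]]
[158 158 158 157 154 147 137 153 212 238 239 207 108  32  28  29  28  31
  27  29  30  30  27  31  30  30  30  30  30  29] | [ 82  81  81  80  81  80  80  79  77  71  56  38  35  35  35  35  35  33
  35  91 180 230 238 238 237 237 237 237 237 237]
row270 [239 238 238 239 238 239 238 239 239 238 239 239 240 237 199 114  47  30
  31  31  31  33  32  34  33  33  33  34  32  32  33  34  32  34  33  32
  34  32  33  33  32  33  33  32  33  34  34  34  37  40  40  38  39  37
  37  38  35  32  29  50 107 183 232 239 239 238 239 238 238 239 238 238
 239 238 238]
pred key tip scene [[331.3, 156.7], [331.3, 145.9]]
138 [ 83  41  29  33  30  32  34  42  39  33  34  34  33  
[... 788 characters left out ...]
116 118 118 120 117 107  90  78  79  82  81  82  79  83  88  91
  90  95 111 118 119 118 119 118 119 119]
154 [117 118 117 118 118 119 118 108  90  81  80  82  82  83  85  85  88  94
  99 111 118 119 119 119 118 119 119 118]
156 [118 119 119 118 117 119 119 110  93  83  82  80  83  87  90  86  90  98
 108 115 118 119 120 119 119 119 119 119]
158 [118 120 119 119 118 119 120 118 108  96  91  93  93  89  94  90  90  97
 109 116 118 119 119 119 119 118 119 118]
160 [119 118 117 119 118 118 118 119 118 119 120 120 119 118 118 119 116 116
 117 119 119 119 118 119 118 119 120 118]
162 [119 119 119 118 119 119 119 118 119 119 119 118 119 118 119 118 120 119
 118 119 120 119 118 118 118 119 118 118]
```

The hub is at (0.612,-0.0595) with its slots at 0.049 rad. The key tip hangs 20 mm below the reported TCP, with no measurable sideways offset. Move over the hub.

```bash
python3 -c "
from m import *
go(r,[.612,-.0595,.165],.049)"; python3 steer.py '[[0,0.079,0.017,0,0,0,-0.016],[0,0.079,0.017,0.02,0,0,-0.016],[0,0.079,0.017,0.06,0,0,-0.016],[0,0.079,0.017,0.1,0,0,-0.016],[0,0.079,0.017,0.12,0,0,-0.016],[0,0.079,0.017,0.12,0,0,-0.016],[0,0.079,0.017,0.12,0,0,-0.016],[0,0.079,0.017,0.12,0,0,-0.016]]' 50 >/dev/null; python3 -c "
from m import *
go(r,[.612,-.0595,.165],.049)"
```

```text
t 13.4 pos [ 0.5324 -0.0452  0.285 ] shift [0.0791 0.0169 0.12  ] rot [ 0.0001  0.0003 -0.0156] F [ 0.2 -0.8 -1.1] open 0.179 fing 34.9
t 14.2 pos [ 0.6135 -0.0599  0.1669] shift [-0.0015 -0.0005  0.0019] rot [ 0.0004 -0.0035 -0.0004] F [ 1.   0.7 -1.3] open 0.177 fing 49.9
```

```bash
python3 steer.py '[[0,0,0,0,0,0,0],[0,0,0,0.01,0,0,0],[0,0,0,0.015,0,0,0],[0,0,0,0.015,0,0,0],[0,0,0,0.015,0,0,0]]' >/dev/null; python3 -c "
from m import *
go(r,[.612,-.0595,.142],.049)"
```

```text
t 14.7 pos [ 0.6119 -0.0599  0.1499] shift [ 0.0001 -0.0004  0.0079] rot [ 0.      0.0005 -0.0002] F [ 0.4  0.3 -0.3] open 0.179 fing 49.9
```

```bash
python3 steer.py '[[0,0,0,0.004,0,0,0],[0,0,0,0.008,0,0,0],[0,0,0,0.011,0,0,0],[0,0,0,0.014,0,0,0],[0,0,0,0.014,0,0,0]]' >/dev/null; python3 -c "
from m import *
go(r,[.612,-.0595,.124],.049);print(r.get_state()['moment'])"
```

```text
t 15.2 pos [ 0.6118 -0.0599  0.1356] shift [ 0.0002 -0.0004  0.0116] rot [ 0.      0.0006 -0.0001] F [ 0.3  0.7 -1.2] open 0.172 fing 49.9
[-0.0154  0.0129 -0.0869]
```

The tip is about 4 mm below the mouth and free of force, so it is in the slots. Go on.

```bash
python3 steer.py '[[0,0,0,0.004,0,0,0],[0,0,0,0.007,0,0,0],[0,0,0,0.01,0,0,0],[0,0,0,0.01,0,0,0],[0,0,0,0.01,0,0,0]]' >/dev/null; python3 -c "
from m import *
go(r,[.612,-.0595,.118],.049)"; python3 steer.py '[[0,0,0,0.002,0,0,0],[0,0,0,0.004,0,0,0],[0,0,0,0.004,0,0,0]]' >/dev/null; python3 -c "
from m import *
go(r,[.612,-.0595,.118],.049)"
```

```text
t 15.7 pos [ 0.612  -0.0599  0.126 ] shift [ 0.0001 -0.0004  0.008 ] rot [ 0.0001  0.0002 -0.0002] F [ 0.4 -0.4 -1.8] open 0.175 fing 49.9
t 16.0 pos [ 0.6124 -0.0599  0.1225] shift [-0.0004 -0.0004  0.0045] rot [ 0.0002 -0.0008 -0.0002] F [-0.4 -0.   3.5] open 0.174 fing 49.9
```

The key has bottomed in the socket and the spring is engaging. Press on to the stop.

```bash
python3 steer.py '[[0,0,0,0,0,0,0],[0,0,0,0,0,0,0],[0,0,0,0.003,0,0,0],[0,0,0,0.005,0,0,0],[0,0,0,0.005,0,0,0]]' | grep -E "pos|contact"; python3 steer.py '[[0,0,0,0.002,0,0,0],[0,0,0,0.003,0,0,0],[0,0,0,0.003,0,0,0]]'| grep -E "pos|contact"; python3 steer.py '[[0,0,0,0.002,0,0,0],[0,0,0,0.003,0,0,0],[0,0,0,0.003,0,0,0]]'| grep -E "pos|contact"
```

```text
tool_pos: [0.6125, -0.0599, 0.1179]
contact_force: [-2.0, -0.4, 7.3]
tool_pos: [0.6131, -0.06, 0.1176]
contact_force: [-5.2, 0.7, 24.2]
tool_pos: [0.6151, -0.0601, 0.117]
contact_force: [-6.9, 0.1, 36.3]
```

It's on the stop: the force rises steeply at z≈0.1177. I'll ease the push back to a moderate level and check.

```bash
python3 steer.py '[[0,0,0,-0.002,0,0,0],[0,0,0,-0.0035,0,0,0],[0,0,0,-0.0035,0,0,0],[0,0,0,-0.0035,0,0,0]]'
python3 - <<'E'
from cov import *
go(r,[.612,-.0595,.118],.049)
E
```

```text
clock: 17.5
tool_pos: [0.6144, -0.0601, 0.1174]
eef_rot: [1.0, 0.024, 0.003, 0.0]
contact_force: [-2.2, 0.2, 17.3]
opening: 0.174
finger_force: 50.0
[ 0.6144 -0.0601  0.1174] [-2.245   0.1946 17.3423]
t 17.5 pos [ 0.6144 -0.0601  0.1174] shift [-0.0023 -0.0007 -0.0007] rot [ 0.0008 -0.0054 -0.0004] F [-2.2  0.2 17.3] open 0.174 fing 50.0
```

The tool crept about 2 mm in +x under load, so I bring it back over the axis.

```bash
python3 steer.py '[[0,-0.001,0,0,0,0,0],[0,-0.002,0,0,0,0,0],[0,-0.002,0,0,0,0,0],[0,-0.002,0,0,0,0,0],[0,-0.002,0,0,0,0,0]]' 50 >/dev/null
python3 - <<'E'
from cov import *
go(r,[.612,-.0595,.118],.049)
for k in range(1):
    s=r.snapshot('scene')[:,:,::-1]; cv2.imwrite('pics/s9.png',s)
# cover check: scene template compare: free-edge left corner region vs theta
for th in (0,.04,.1): print(th,proj(S,[C(th,.13,.065)]).round(1).tolist())
x,y=proj(S,[C(0,.13,.05)])[0].round().astype(int); g=s[:,:,1].astype(int); print(x,y); print(g[y-12:y+10,x])
E
```

```text
[ 0.6139 -0.0601  0.1174] [ 1.2199 -1.158  14.1689]
t 18.0 pos [ 0.6139 -0.0601  0.1174] shift [-0.0018 -0.0007 -0.0006] rot [ 0.0008 -0.0084 -0.0003] F [ 1.2 -1.2 14.2] open 0.174 fing 50.0
0 [[279.3, 251.3]]
0.04 [[279.2, 249.7]]
0.1 [[279.3, 247.1]]
276 246
[114 107 103 100  85  63  48  40  38  36  39  45  54  57  60  54  40  34
  40  53  69  82]
```

```bash
python3 -c "
from plant import r
print(r.finish_job()); print(r.get_state()['contact_force'])"
```

```text
the job is handed in; nothing more can be done
None
the job is handed in; nothing more can be done
```

I handed the job in at about 18 s with the cover shut, the key in the hub and pressed onto its stop at about 14 N, and the fingers still gripping it at 50 N; hand-in returned no verdict, and I did not re-measure the bystanders at the end.

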